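# Seat the sample jar and hold its retainer bolt

## Robot

A 6-joint arm with a two-finger parallel gripper is mounted at the origin on the work surface. World frame = base frame: x ahead of the robot, y to its left, z up, the work surface at z = 0. Lengths are in m, angles in degrees, forces in N, time in s.
With the tool pointing down it reaches from about 0.35 to 0.875 m from the base axis. Payload 4.2 kg.
Tool frame: the origin (TCP) lies on the front face of the gripper's body, between the roots of the fingers; the fingertips stand 70 mm ahead of it and the grasp point (between the pads) lies 51 mm ahead of it; x points along the fingers, y is the direction in which the jaws open and shut, and the axes are right-handed (so a half turn about x gives the same grasp; the last joint's range is limited). The gripper opens to 87 mm and grips with 3 to 60 N. Pads are 19 mm wide; open, the fingers measure 117 mm over their backs; the gripper's body (75 mm by 190 mm) begins 51 mm behind the grasp point.
Start: joints at [88.728, 22.042, 0.453, 0, -68.411, -14.817], TCP at [0.173, 0.601, 0.292] pointing down, gripper open.
Joint ranges: [-179.83, 179.83], [-69.29, 118.12], [-61.27, 80.66], [-181.25, 117.63], [-171.15, -9.14], [-177.46, 177.46]. Speed limits (degrees/s): [159.86, 159.86, 180, 180, 180, 180].

## Interface

Orientations are given as a 3x3 rotation matrix whose columns are the frame's x, y, z axes.
In Python, from station import r, viewer, spotter gives the robot as it stands.
- The arm moves only by the tool move_arm, never from a script. Its argument "series" is a list that holds one entry, the list of rows, each a list of 7 numbers: the turn, a rotation vector about the world's x, y, z scaled (see below), then the shift along the world's x, y, z scaled (see below), then the opening, from 0 (shut) to 1 (fully open). A call has 1 to 20 rows; each row shifts and turns the pose as measured when the row begins; what a row does not reach is not made up. The controller multiplies each number of a shift by 60 mm and each number of a turn by 8 degrees. A row lasts 1/8 s, in which the tool goes at most 62.5 mm and 10.7 degrees, less where a joint would pass 70% of its speed; a pose out of reach is approached as far as the arm can. A call with a number of a shift or a turn outside -1 to 1 is refused whole. A call with a gripper value outside its range is refused whole. The fingers move at their own pace and stop on an object; the grip force is fixed at half the most. Time passes only in rows, so rows that do not move let the fingers close. It gives the time, the measured TCP pose, the force and the opening at its end, in the units of the state.
- r.sense(): the state, without advancing time (a new reading comes with each control period).
- viewer.capture(name): name is "side" or "top"; returns (picture, depth): 400x640x3 uint8, red, green, blue; 400x640 float32, m along the optical axis (not along the pixel's ray), 0 where there is no reading.
- viewer.camera_params(name): a dict with "mtx" (3x3 intrinsics, pixels), "pose" (4x4, takes a point from camera to world coordinates). Camera axes: x right, y down, z forward; pixel columns grow to the right and rows downward; lengths in m; the calibration is good to about 2 mm. A picture is of the moment at which its call begins. camera_params takes no time and is no camera call.
- r.finish_job(): hands the job in, once; it reports no verdict.
Trained networks look in the newest picture that a camera, given by its name, has taken for a name from the list of things; names that differ only in an ending like _2 or _b are one class to them, and where a whole thing is asked for, a point or a joint stands for the part that bears it (a point fixed in the world has none). Each returns a list of dicts, best first, with "conf" (0 to 1); they miss things now and then, are a little off and sometimes report something else, mostly with a low value. They report only what shows in the picture. A call takes as long as a camera call. They do not tell look-alikes from the thing itself.
- spotter.find_in(camera, name): "centre" ([column, row] in pixels, amid what is visible of it).
- spotter.trace(camera, name): "mask" (400x640 bool, what is visible of it) and "centre" ([column, row] in pixels, amid what is visible of it).
The state is a dict: "time_s": time; "joints": joint angles; "joint_velocities": joint speeds; "effort": joint torques, N m; "tcp_pos": TCP position; "ee_rot": TCP orientation; "wrist_force": force on the tool from outside, world axes, zero at the start; "moment": the same for the moment, N m; "gripper_width": opening from 0.0 (shut) to 1.0 (fully open).
Only numpy, scipy, OpenCV 4.12 (cv2) and the standard library are available. Lean on these libraries where they do the work, as an engineer would, in place of code of your own. Each camera call takes 0.05 s, during which the arm holds its last target.

## Task

Stand the small amber jar upright on the narrow round pedestal of the stirrer station, centred, and let go of it. Then reach down into the gap behind the aluminium bracket, grasp the hidden hex bolt head, turn it anticlockwise (seen from above) until its retaining arm points straight over the middle of the jar, and hold it there so that its spring cannot turn it back: finish still gripping the bolt head, so a colleague can lock the backing nut at its foot. Leave the tall bottle, the wide jar and the meter where they are.

Things in the scene. Friction and masses are not known exactly. Their poses are not given: they have to be found in the camera images.
- jar_center (a point): centre (half-way up, 30 mm above its base) of the small amber glass jar with a white screw cap, 44 mm in diameter and 60 mm high, about 0.12 kg; the smallest of the three containers; it stands upright on the bench, z axis up
- pedestal_top (a point): centre of the flat top of the aluminium pedestal, 30 mm in diameter, its top 35 mm above the bench, on the station's white base plate (8 mm thick) on the robot's side of the bracket. Axes as stand
- stand: stirrer station, fixed to the bench: origin on the bench surface directly under the bolt's vertical axis; x axis points from the pedestal towards the drive housing, z up. Pedestal axis at x = -120 mm, y = 0. Between bracket and housing is a gap 68 mm wide (x = -34 to +34 mm), open above and at both ends, with the bolt in its middle
- bracket_top (a point): middle of the top edge of the bracket, an upright aluminium plate 5 mm thick (station x = -39 to -34 mm), 120 mm wide in y, top 166 mm above the bench; a level slot through it, 94 to 114 mm above the bench and 96 mm wide, lets the retaining arm pass. Axes as stand
- housing_top (a point): centre of the blue top of the black drive housing behind the gap, 158 mm above the bench; the housing is 96 mm deep (station x = +34 to +130 mm) and 220 mm wide in y. Axes as stand
- bolt_head (a point): centre of the steel hex bolt head in the gap, 24 mm across flats, 26 mm high, axis vertical, 135 mm above the bench (top 18 mm below the bracket's top). Axes turn with the bolt: x points along the retaining arm, which sticks out squarely from a flat, so flats face along x and every 60 degrees from it. Below the head: 16 mm shank, then from 110 mm above the bench down a 26 mm collar
- retainer_end (a point): middle of the round end (18 mm in diameter) of the retaining arm, a level steel bar 12 mm wide, 100 to 108 mm above the bench, fixed to the bolt; this point lies 120 mm from the bolt's axis, 104 mm above the bench. Axes as bolt_head
- bolt (a joint): bolt angle, rad, growing anticlockwise seen from above; at 0.80 the arm points along the station's -x axis, straight over the pedestal (5 mm above a jar standing on it). Starts at 0 to 0.15, the arm standing aside towards the station's +y. A spring (0.09 N m/rad, rest at 0) with 0.022 N m friction turns it back to about 0.25 when let go. Stops at -0.1 and 1.3
- tall_bottle: bystander: amber bottle with a white cap, 56 mm in diameter, 125 mm high; origin at the centre of its base
- wide_jar: bystander: white plastic jar, 76 mm in diameter, 85 mm high; origin at the centre of its base
- meter: bystander: grey handheld meter lying flat, 150 x 65 x 28 mm (its x, y, z); origin at the centre of its underside
Not all that is in view belongs to the job. Leave any red look-alike of the part that bears jar_center alone.

How it is judged (in metres and radians):
On the way:
1. the jar stands upright and centred on the pedestal, let go, with the retaining arm still aside (horizontal distance between jar_center and pedestal_top below 0.009 m and z of jar_center in the frame of pedestal_top between 0.026 and 0.034 m and angle between jar_center's own z axis and vertical below 0.1 rad and contact force between the fingers and jar below 0.1 N and value of joint bolt below 0.5 rad), for 0.3 s.
At the end, for the whole second after the job is handed in: The jar stands upright (within 0.1 rad) on the pedestal, within 9 mm of its centre, not touched by the fingers; the bolt is still, at 0.80 +- 0.14 rad, so that the arm points over the jar; the fingers still grip the bolt head (grasp point within 22 mm of its centre, more than 4 N) (horizontal distance between jar_center and pedestal_top below 0.009 m and z of jar_center in the frame of pedestal_top between 0.026 and 0.034 m and angle between jar_center's own z axis and vertical below 0.1 rad and contact force between the fingers and jar below 0.1 N and value of joint bolt between 0.66 and 0.94 rad and velocity of joint bolt between -0.1 and 0.1 rad/s and distance between the grasp point and bolt_head below 0.022 m and contact force between the fingers and bolt above 4 N); the arm keeps its last pose, push and grip.
It fails at once if the tall bottle is moved more than 25 mm or tipped (distance of tall_bottle from where it was at the start of the episode above 0.025 m or angle between tall_bottle's own z axis and vertical above 0.3 rad).
It fails at once if the wide jar is moved more than 25 mm or tipped (distance of wide_jar from where it was at the start of the episode above 0.025 m or angle between wide_jar's own z axis and vertical above 0.3 rad).
It fails at once if the meter is moved more than 25 mm or tipped (distance of meter from where it was at the start of the episode above 0.025 m or angle between meter's own z axis and vertical above 0.3 rad).
It also fails if it takes over 54 s, if anything falls off the work surface, if the arm or the gripper's body presses on something with over 40 N, if the wrist force passes 120 N, or if a joint passes its speed limit or range.

## Working session

There is one attempt and no reset: what is moved stays moved. The work goes in short steps, Python scripts to look and compute and a tool call to move; the robot and the scene stay as the last step left them, time stands still between calls to the robot, and variables do not carry over. Pictures are saved under pics/ and viewed, and the job is handed in when it is done.

Besides the shell and the picture viewer there is one more tool, called after ">>>" in YAML: its name, and indented under it one key for each argument. move_arm: Moves the arm, as the interface text tells. Its arguments: {"type":"object","properties":{"series":{"type":"array","items":{"type":"array","items":{"type":"array","items":{"type":"number","minimum":-1,"maximum":1}}}}},"required":["series"]}

```bash
ls; mkdir -p pics; cat > h.py <<'E'
import numpy as np, cv2
from station import r, viewer, spotter
def cap(c,name):
    p,d=viewer.capture(c); cv2.imwrite(f'pics/{name}.png',p[:,:,::-1]); np.save(f'pics/{name}.npy',d); return p,d
def cloud(c,d):
    P=viewer.camera_params(c);K=np.array(P['mtx']);T=np.array(P['pose'])
    v,u=np.mgrid[:d.shape[0],:d.shape[1]]
    X=np.stack([(u-K[0,2])/K[0,0]*d,(v-K[1,2])/K[1,1]*d,d],-1)
    W=X@T[:3,:3].T+T[:3,3]; W[d==0]=np.nan
    return W
E
python3 - <<'E'
from h import *
for c in('side','top'):
    p,d=cap(c,c+'0')
    P=viewer.camera_params(c);print(c,np.round(P['mtx'],1).tolist(),np.round(P['pose'],3).tolist())
    for n in('jar_center','pedestal_top','bracket_top','housing_top','bolt_head','retainer_end','tall_bottle','wide_jar','meter'):
        try:print(n,[(np.round(q['centre']).tolist(),round(q['conf'],2)) for q in spotter.find_in(c,n)][:4])
        except Exception as e:print(n,e)
s=r.sense();print(s)
E
```

```text
pics
side [[410.3, 0.0, 323.5], [0.0, 410.3, 194.8], [0.0, 0.0, 1.0]] [[-0.933, -0.265, 0.244, 0.281], [-0.36, 0.673, -0.646, 0.795], [0.007, -0.69, -0.723, 0.99], [0.0, 0.0, 0.0, 1.0]]
jar_center [([323.0, 297.0], 0.82), ([359.0, 280.0], 0.67), ([306.0, 192.0], 0.61), ([293.0, 288.0], 0.52)]
pedestal_top [([302.0, 188.0], 0.98)]
bracket_top [([308.0, 185.0], 0.77), ([326.0, 294.0], 0.71)]
housing_top [([310.0, 191.0], 0.98)]
bolt_head [([322.0, 182.0], 0.7)]
retainer_end [([325.0, 185.0], 0.73)]
tall_bottle [([388.0, 166.0], 0.68)]
wide_jar [([274.0, 314.0], 0.67), ([323.0, 181.0], 0.28)]
meter [([348.0, 138.0], 0.91)]
top [[391.7, 0.0, 319.0], [0.0, 391.7, 200.3], [0.0, 0.0, 1.0]] [[-0.006, -0.989, 0.146, 0.397], [-1.0, 0.004, -0.013, 0.006], [0.012, -0.146, -0.989, 1.116], [0.0, 0.0, 0.0, 1.0]]
jar_center [([241.0, 258.0], 0.77), ([211.0, 199.0], 0.67), ([214.0, 234.0], 0.64)]
pedestal_top [([338.0, 161.0], 0.97)]
bracket_top [([339.0, 163.0], 0.67)]
housing_top [([335.0, 162.0], 0.86)]
bolt_head [([332.0, 182.0], 0.67)]
retainer_end [([328.0, 181.0], 0.77)]
tall_bottle [([409.0, 
[... 216 characters left out ...]
2115406e-04,
       -6.84124242e+01, -1.48141217e+01]), 'joint_velocities': array([ 0.09986618,  0.00041117, -0.07177358, -0.02398634,  0.10041085,
        0.03855193]), 'effort': array([-1.09130404e-03, -3.90476882e+01,  1.87618715e+01,  4.22448903e+00,
        1.54438260e-02, -2.28629114e-05]), 'tcp_pos': array([0.1731901 , 0.60048992, 0.2922599 ]), 'ee_rot': array([[-3.88684749e-06, -2.77112144e-01, -9.60837582e-01],
       [-1.26486544e-05, -9.60837582e-01,  2.77112144e-01],
       [-1.00000000e+00,  1.32303952e-05,  2.29533394e-07]]), 'wrist_force': array([0.39166751, 0.65840742, 0.25918655]), 'moment': array([-0.06063323,  0.0283393 , -0.03215595]), 'gripper_width': 0.9997271929681341}
```

View pics/side0.png

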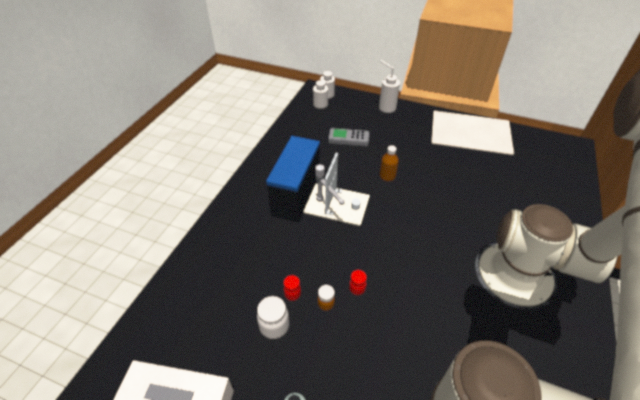

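View pics/top0.png

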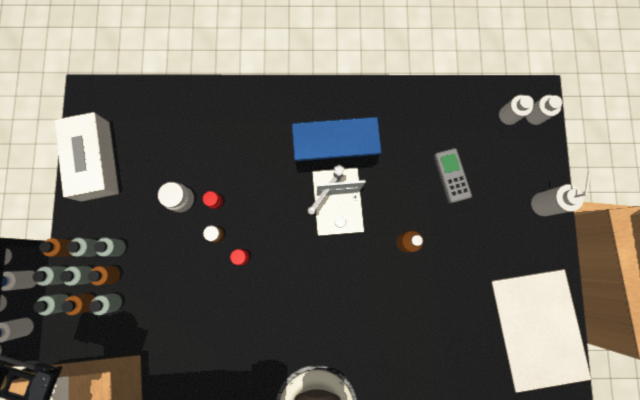

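The true jar (white cap, amber body) is at top (212,233) / side (326,297). The red look-alikes are at top (239,257) and (211,199), side (358,281) and (291,288). The wide jar is at top (176,197). I'll crop to confirm and measure.

```bash
python3 - <<'E'
from h import *
p=cv2.imread('pics/top0.png');q=cv2.imread('pics/side0.png')
a=cv2.resize(p[180:280,160:260],None,fx=4,fy=4,interpolation=cv2.INTER_CUBIC);b=cv2.resize(q[250:350,250:380][:, :100],None,fx=4,fy=4,interpolation=cv2.INTER_CUBIC)
cv2.imwrite('pics/crop1.png',np.hstack([a,b]))
a=cv2.resize(p[110:250,280:400],None,fx=4,fy=4,interpolation=cv2.INTER_CUBIC)[:560];b=cv2.resize(q[130:230,260:380],None,fx=3,fy=3,interpolation=cv2.INTER_CUBIC)
b=np.vstack([b,np.zeros((260,b.shape[1],3),np.uint8)]);print(a.shape,b.shape)
cv2.imwrite('pics/crop2.png',np.hstack([a[:,:430],b]))
W={c:cloud(c,np.load(f'pics/{c}0.npy')) for c in('side','top')}
t=W['top'];
for u,v in[(212,233),(239,257),(211,199),(173,194),(340,223),(326,200),(312,210),(338,170),(336,138),(417,240),(454,175),(345,184)]: print('top',u,v,np.round(t[v,u],3))
s=W['side']
for u,v in[(326,292),(358,276),(291,283),(355,203),(320,168),(335,160),(294,160),(345,220)]: print('side',u,v,np.round(s[v,u],3))
# housing top plane
import cv2
for c in W:
    w=W[c]; m=(abs(w[...,2]-.158)<.008)&(w[...,0]>.3)
    img=cv2.imread(f'pics/{c}0.png'); m&=(img[...,0]>img[...,2].astype(int)+40)
    pts=w[m][:,:2].astype(np.float32); R=cv2.minAreaRect(pts);print(c,m.sum(),R,np.median(w[m][:,2]))
    m=(abs(w[...,2]-.008)<.006)&(img.min(-1)>150)&(w[...,0]>.35)&(w[...,0]<.75)&(abs(w[...,1])<.2)
    R=cv2.minAreaRect(w[m][:,:2].astype(np.float32));print('plate',R,m.sum(),np.median(w[m][:,2]))
    # jar cap
    m=(w[...,2]>.055)&(w[...,2]<.066)&(img.min(-1)>120)
    n,l,st,ce=cv2.connectedComponentsWithStats(m.astype(np.uint8))
    for i in range(1,n):
        if st[i,4]>20: print('blob',ce[i],st[i,4],np.round(np.median(w[l==i],0),4))
E
```

```text
(560, 480, 3) (560, 360, 3)
top 212 233 [0.466 0.281 0.056]
top 239 257 [0.401 0.206 0.062]
top 211 199 [0.558 0.286 0.059]
top 173 194 [0.568 0.38  0.084]
top 340 223 [ 0.493 -0.066  0.031]
top 326 200 [ 0.562 -0.029  0.007]
top 312 210 [0.52  0.011 0.11 ]
top 338 170 [ 0.617 -0.055  0.149]
top 336 138 [ 0.698 -0.051  0.157]
top 417 240 [ 0.441 -0.255  0.121]
top 454 175 [ 0.629 -0.394  0.026]
top 345 184 [ 0.579 -0.072  0.157]
side 326 292 [0.465 0.283 0.059]
side 358 276 [0.403 0.207 0.059]
side 291 283 [0.558 0.292 0.061]
side 355 203 [ 0.497 -0.061  0.034]
side 320 168 [ 0.614 -0.056  0.149]
side 335 160 [ 0.582 -0.1    0.156]
side 294 160 [ 0.698 -0.052  0.157]
side 345 220 [ 0.51  -0.004  0.009]
side 1592 ((0.6987227201461792, -0.05369022488594055), (0.09743532538414001, 0.22792862355709076), 4.755645275115967) 0.15812468236172794
plate ((0.5587211847305298, -0.06533876061439514), (0.18749627470970154, 0.13743743300437927), 5.153693199157715) 1255 0.008410073417044917
blob [55.24579125 30.37373737] 297 [ 2.2557 -0.5953  0.0601]
blob [526.5       2.96875] 64 [ 0.0628 -1.8693  0
[... 250 characters left out ...]
0605]
blob [388.29032258  98.74193548] 31 [ 0.543  -0.6289  0.0603]
blob [525.40983607 279.13114754] 61 [-0.0107  0.0583  0.059 ]
blob [325.88950276 291.86187845] 181 [0.4653 0.2826 0.0603]
blob [273.04487179 321.85897436] 156 [0.549  0.4108 0.0599]
top 3154 ((0.6984543204307556, -0.04994586110115051), (0.097449392080307, 0.21951398253440857), 4.296119689941406) 0.1565701514448508
plate ((0.5587918162345886, -0.061622388660907745), (0.184672012925148, 0.13059629499912262), 4.432453155517578) 1947 0.006682954310607281
blob [176.2972973  206.72972973] 37 [0.5363 0.379  0.0586]
blob [210.27647059 233.09411765] 170 [0.4656 0.2846 0.059 ]
blob [ 83.04347826 243.39130435] 23 [0.4405 0.6188 0.065 ]
```

View pics/crop1.png

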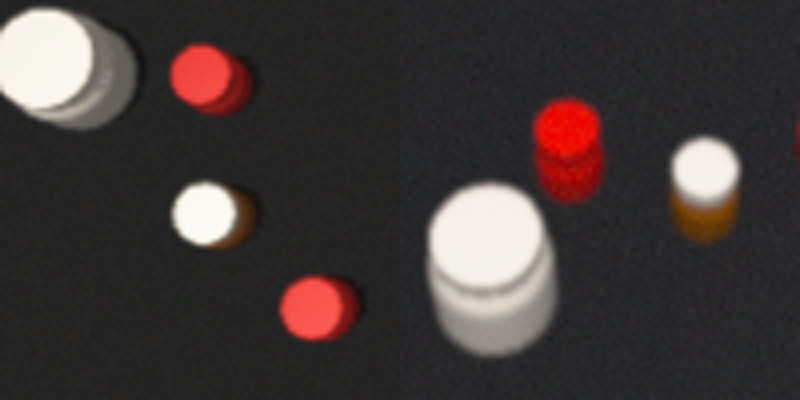

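View pics/crop2.png

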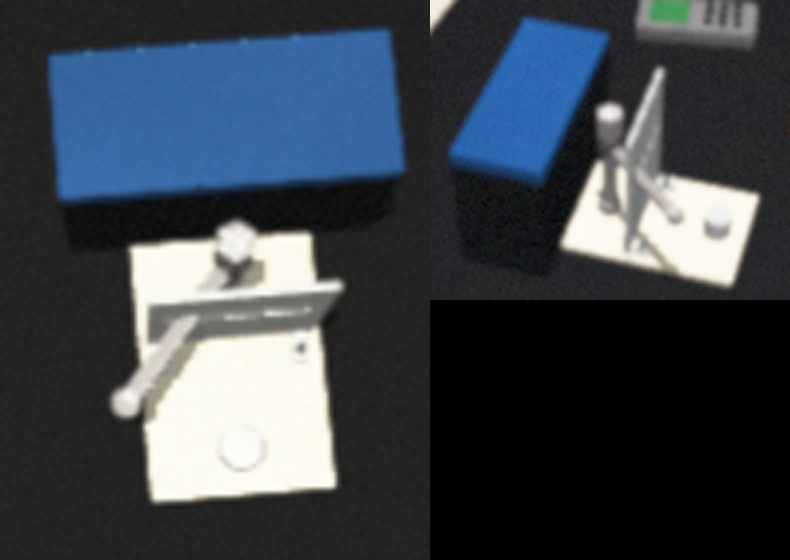

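```bash
python3 - <<'E'
from h import *
for c in('side','top'):
    w=cloud(c,np.load(f'pics/{c}0.npy'))
    def blob(x,y,z,rad,dz=.005):
        m=(abs(w[...,2]-z)<dz)&(np.hypot(w[...,0]-x,w[...,1]-y)<rad)
        q=w[m]; 
        (cx,cy),(a,b),_=cv2.minAreaRect(q[:,:2].astype(np.float32)); return m.sum(),np.round([cx,cy,a,b,*q.mean(0)],4)
    print(c,'ped',blob(.497,-.067,.035,.025)); print('bolt',blob(.617,-.058,.148,.025)); print('end',blob(.52,.011,.107,.015)); print('jar',blob(.4655,.2835,.06,.03))
    print('bracket',blob(.58,-.06,.166,.08,.006))
E
```

```text
side ped (np.int64(59), array([ 0.4992, -0.0682,  0.0299,  0.028 ,  0.4979, -0.0674,  0.0351]))
bolt (np.int64(49), array([ 0.6171, -0.0599,  0.0213,  0.029 ,  0.6168, -0.0573,  0.1482]))
end (np.int64(36), array([0.5213, 0.0098, 0.0161, 0.0247, 0.5219, 0.0109, 0.1079]))
jar (np.int64(181), array([0.4657, 0.283 , 0.0383, 0.0396, 0.4648, 0.2828, 0.0602]))
bracket (np.int64(70), array([ 0.6181, -0.0579,  0.0812,  0.12  ,  0.5853, -0.0581,  0.1654]))
top ped (np.int64(83), array([ 0.4972, -0.0646,  0.0252,  0.0255,  0.4972, -0.0647,  0.0337]))
bolt (np.int64(78), array([ 0.6163, -0.0566,  0.0245,  0.0231,  0.6166, -0.0558,  0.1469]))
end (np.int64(52), array([0.5227, 0.0118, 0.015 , 0.0244, 0.523 , 0.0121, 0.1066]))
jar (np.int64(171), array([0.4658, 0.2852, 0.0382, 0.0377, 0.4653, 0.2848, 0.0588]))
bracket (np.int64(115), array([ 0.5883, -0.0519,  0.0913,  0.1007,  0.5814, -0.057 ,  0.1644]))
```

>>> move_arm:
  series:
    - [[0,0,0.32,0.61,-0.66,-0.15,1],[0,0,0.32,0.61,-0.66,-0.15,1],[0,0,0.32,0.61,-0.66,-0.15,1],[0,0,0.32,0.61,-0.66,-0.15,1],[0,0,0.32,0.61,-0.66,-0.15,1],[0,0,0.32,0.61,-0.66,-0.15,1],[0,0,0.32,0.61,-0.66,-0.15,1],[0,0,0.32,0.61,-0.66,-0.15,1],[0,0,0,0,0,0,1]]

```text
time_s: 2.12
tcp_pos: [0.473, 0.2744, 0.2192]
ee_rot: [[0.002, 0.092, -0.996], [0.005, -0.996, -0.092], [-1.0, -0.005, -0.002]]
wrist_force: [0.2, -0.2, -0.1]
gripper_width: 1.005
```

```bash
cat > st.py <<'E'
from h import *
s=r.sense();R=s['ee_rot'];print(round(s['time_s'],2),'tcp',np.round(s['tcp_pos'],4),'yaw',round(np.degrees(np.arctan2(R[1,1],R[0,1]))%180,2),'x',np.round(R[:,0],4),'j',np.round(s['joints'],1),'F',np.round(s['wrist_force'],1),'M',np.round(s['moment'],2),'w',round(s['gripper_width'],3))
E
python3 st.py; python3 -c "
from h import *
cap('side','side1')"
```

```text
2.12 tcp [0.473  0.2744 0.2192] yaw 95.31 x [ 0.0016  0.0049 -1.    ] j [ 47.1  18.2 -16.7  -0.2 -54.9  48.3] F [ 0.2 -0.2 -0.1] M [-0.03 -0.01  0.  ] w 1.005
```

View pics/side1.png

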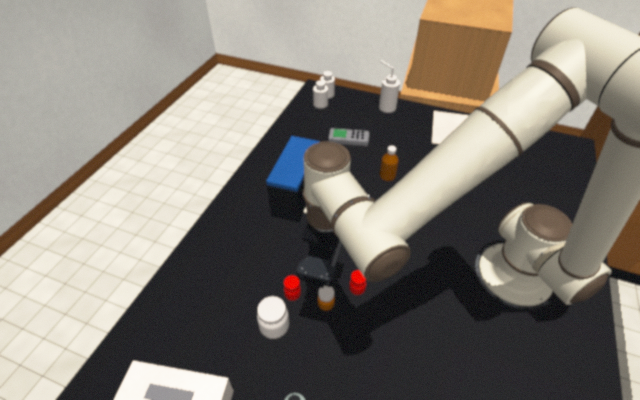

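>>> move_arm:
  series:
    - [[-0.035,0.01,-0.08,-0.125,0.155,-0.5,1],[0,0,0,0,0,-0.4,1],[0,0,0,0,0,0,1]]

```text
time_s: 2.55
tcp_pos: [0.4642, 0.2879, 0.1664]
ee_rot: [[0.004, 0.085, -0.996], [0.004, -0.996, -0.085], [-1.0, -0.004, -0.005]]
wrist_force: [0.3, -0.3, 0.9]
gripper_width: 1.0
```

```bash
python3 st.py; python3 -c "
from h import *
cap('side','side2');cap('top','top2')
p=cv2.imread('pics/top2.png');q=cv2.imread('pics/side2.png')
cv2.imwrite('pics/c2.png',np.hstack([cv2.resize(p[180:280,160:260],None,fx=4,fy=4,interpolation=2),cv2.resize(q[240:340,270:370],None,fx=4,fy=4,interpolation=2)]))"
```

```text
2.55 tcp [0.4642 0.2879 0.1664] yaw 94.88 x [ 0.0044  0.0041 -1.    ] j [ 48.8  21.6 -20.5   0.  -47.6  46. ] F [ 0.3 -0.3  0.9] M [-0.07  0.01 -0.01] w 1.0
```

View pics/c2.png

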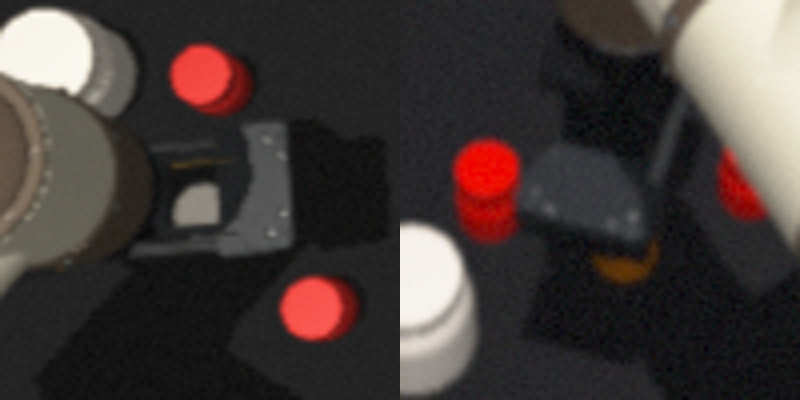

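>>> move_arm:
  series:
    - [[-0.03,0.03,0,0.02,-0.06,-0.4,1],[0,0,0,0,0,-0.4,1],[0,0,0,0,0,-0.3,1],[0,0,0,0,0,0,1]]

```text
time_s: 3.15
tcp_pos: [0.4688, 0.2894, 0.1076]
ee_rot: [[0.014, 0.089, -0.996], [0.012, -0.996, -0.089], [-1.0, -0.011, -0.015]]
wrist_force: [-0.4, -0.6, -0.4]
gripper_width: 1.002
```

```bash
python3 st.py
```

```text
3.15 tcp [0.4688 0.2894 0.1076] yaw 95.13 x [ 0.0136  0.0124 -0.9998] j [ 48.6  26.4 -23.6   0.2 -39.   46.4] F [-0.4 -0.6 -0.4] M [-0.08  0.    0.03] w 1.002
```

>>> move_arm:
  series:
    - [[-0.09,0.1,0,-0.05,-0.1,-0.1,1],[0,0,0,0,0,0,1],[0,0,0,0,0,0,1]]

```text
time_s: 3.52
tcp_pos: [0.4668, 0.2847, 0.1046]
ee_rot: [[0.003, 0.09, -0.996], [0.003, -0.996, -0.09], [-1.0, -0.003, -0.004]]
wrist_force: [0.1, -0.1, -0.7]
gripper_width: 1.003
```

```bash
python3 st.py
```

```text
3.52 tcp [0.4668 0.2847 0.1046] yaw 95.18 x [ 0.0032  0.0033 -1.    ] j [ 48.4  26.5 -23.8   0.  -39.4  46.8] F [ 0.1 -0.1 -0.7] M [-0.05 -0.01  0.07] w 1.003
```

>>> move_arm:
  series:
    - [[-0.03,0.03,0,-0.02,-0.02,-0.28,1],[0,0,0,0,0,0,1],[0,0,0,0,0,0,1]]

```text
time_s: 3.9
tcp_pos: [0.4656, 0.2834, 0.0868]
ee_rot: [[-0.001, 0.09, -0.996], [-0.001, -0.996, -0.09], [-1.0, 0.001, 0.001]]
wrist_force: [-0.1, -0.3, 0.6]
gripper_width: 1.002
```

```bash
python3 st.py
```

```text
3.9 tcp [0.4656 0.2834 0.0868] yaw 95.18 x [-1.e-03 -9.e-04 -1.e+00] j [ 48.4  28.1 -24.6  -0.  -37.4  46.8] F [-0.1 -0.3  0.6] M [-0.02 -0.02 -0.02] w 1.002
```

>>> move_arm:
  series:
    - [[0,0,0,0,0,0,0.4],[0,0,0,0,0,0,0.4],[0,0,0,0,0,0,0.4],[0,0,0,0,0,0,0.4],[0,0,0,0,0,0,0.4],[0,0,0,0,0,0,0.4]]

```text
time_s: 4.65
tcp_pos: [0.4657, 0.2835, 0.0872]
ee_rot: [[-0.001, 0.09, -0.996], [-0.001, -0.996, -0.09], [-1.0, 0.001, 0.001]]
wrist_force: [-0.7, 0.2, -0.3]
gripper_width: 0.492
```

```bash
python3 st.py
```

```text
4.65 tcp [0.4657 0.2835 0.0872] yaw 95.19 x [-6.e-04 -6.e-04 -1.e+00] j [ 48.4  28.  -24.6  -0.  -37.4  46.8] F [-0.7  0.2 -0.3] M [-0.08 -0.03 -0.02] w 0.492
```

>>> move_arm:
  series:
    - [[0,0,0,0,0,0.5,0],[0,0,0,0,0,0.7,0],[0,0,0,0,0,0.7,0],[0,0,0,0,-0.2,0.5,0],[0,0,0,0.05,-0.6,0.1,0],[0,0,0,0.1,-0.7,0,0],[0,0,0,0.1,-0.7,0,0],[0,0,0,0.1,-0.7,0,0],[0,0,0,0.1,-0.7,0,0],[0,0,0,0.1,-0.7,0,0],[0,0,0,0.05,-0.6,0,0],[0,0,0,0,-0.3,0,0],[0,0,0,0,0,0,0],[0,0,0,0,0,0,0]]

```text
time_s: 6.4
tcp_pos: [0.4977, -0.0389, 0.2385]
ee_rot: [[-0.006, 0.09, -0.996], [-0.001, -0.996, -0.09], [-1.0, 0.0, 0.006]]
wrist_force: [-0.2, 0.2, -0.9]
gripper_width: 0.494
```

```bash
python3 st.py
```

```text
6.4 tcp [ 0.4977 -0.0389  0.2385] yaw 95.15 x [-0.0061 -0.001  -1.    ] j [ 14.2  12.8 -21.3  -0.  -56.3  81. ] F [-0.2  0.2 -0.9] M [-0.02  0.02  0.  ] w 0.494
```

>>> move_arm:
  series:
    - [[0.01,-0.04,0,0,-0.45,0,0],[0,0,0,0,0,0,0],[0,0,-0.05,0,0,-0.5,0],[0,0,0,0,0,-0.5,0],[0,0,0,0,0,-0.2,0],[0,0,0,0,0,0,0],[0,0,0,0,0,0,0]]

```text
time_s: 7.28
tcp_pos: [0.5, -0.0605, 0.1668]
ee_rot: [[0.006, 0.091, -0.996], [0.002, -0.996, -0.091], [-1.0, -0.001, -0.006]]
wrist_force: [-0.8, 0.6, -0.7]
gripper_width: 0.49
```

```bash
python3 st.py;python3 -c "
from h import *
cap('side','side3');cap('top','top3')
p=cv2.imread('pics/top3.png');q=cv2.imread('pics/side3.png')
cv2.imwrite('pics/c3.png',np.hstack([cv2.resize(p[140:260,270:390],None,fx=3.3,fy=3.3,interpolation=2),cv2.resize(q[130:250,270:390],None,fx=3.3,fy=3.3,interpolation=2)]))"
```

```text
7.28 tcp [ 0.5    -0.0605  0.1668] yaw 95.22 x [ 0.0055  0.0016 -1.    ] j [ 11.6  18.  -26.3  -0.  -45.4  83.7] F [-0.8  0.6 -0.7] M [-0.06 -0.06 -0.01] w 0.49
```

View pics/c3.png

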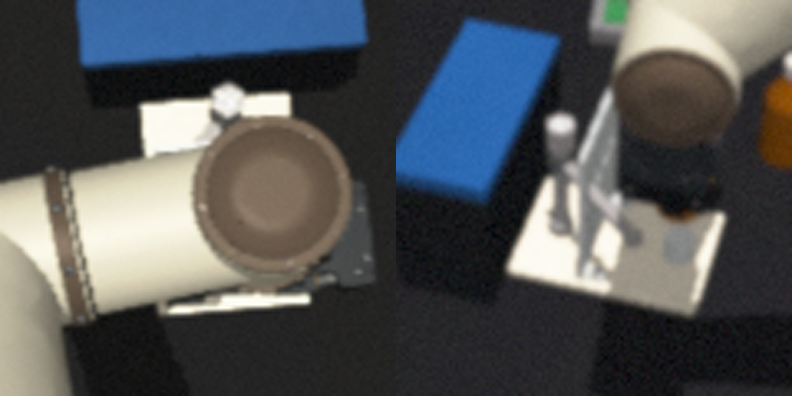

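>>> move_arm:
  series:
    - [[-0.01,0.06,-0.05,-0.06,-0.1,-0.2,0],[0,0,0,0,0,0,0],[0,0.02,0,0,0,-0.2,0],[0,0,0,0,0,0,0],[0,0,0,0,0,0,0]]

```text
time_s: 8.0
tcp_pos: [0.4964, -0.0673, 0.1421]
ee_rot: [[-0.004, 0.082, -0.997], [0.001, -0.997, -0.082], [-1.0, -0.001, 0.004]]
wrist_force: [0.3, -1.1, -1.4]
gripper_width: 0.496
```

```bash
python3 st.py
```

```text
8.0 tcp [ 0.4964 -0.0673  0.1421] yaw 94.73 x [-4.3e-03  5.0e-04 -1.0e+00] j [ 10.8  20.  -27.8  -0.1 -42.4  84. ] F [ 0.3 -1.1 -1.4] M [-0.05 -0.1  -0.  ] w 0.496
```

>>> move_arm:
  series:
    - [[0,-0.03,0,0.02,0.02,-0.2,0],[0,0,0,0,0,0,0],[0,0,0,0,0,-0.08,0],[0,0,0,0,0,0,0]]

```text
time_s: 8.5
tcp_pos: [0.4978, -0.0659, 0.1242]
ee_rot: [[0.0, 0.083, -0.997], [0.001, -0.997, -0.083], [-1.0, -0.001, -0.0]]
wrist_force: [0.7, -0.6, -0.8]
gripper_width: 0.492
```

```bash
python3 st.py
```

```text
8.5 tcp [ 0.4978 -0.0659  0.1242] yaw 94.75 x [ 3.e-04  6.e-04 -1.e+00] j [ 11.   21.5 -28.9  -0.  -39.6  83.8] F [ 0.7 -0.6 -0.8] M [-0.05 -0.01 -0.02] w 0.492
```

>>> move_arm:
  series:
    - [[0,0,0,0,0,-0.04,0],[0,0,0,0,0,0,0]]

```text
time_s: 8.75
tcp_pos: [0.4984, -0.0658, 0.1222]
ee_rot: [[0.002, 0.083, -0.997], [0.001, -0.997, -0.083], [-1.0, -0.0, -0.002]]
wrist_force: [0.2, 0.2, -1.3]
gripper_width: 0.491
```

```bash
python3 st.py;python3 -c "
from h import *
cap('side','side4')
q=cv2.imread('pics/side4.png')
cv2.imwrite('pics/c4.png',cv2.resize(q[150:230,290:390],None,fx=7,fy=7,interpolation=2))"
```

```text
8.75 tcp [ 0.4984 -0.0658  0.1222] yaw 94.77 x [ 1.8e-03  6.0e-04 -1.0e+00] j [ 11.   21.7 -29.   -0.  -39.2  83.8] F [ 0.2  0.2 -1.3] M [-0.03  0.01 -0.02] w 0.491
```

View pics/c4.png

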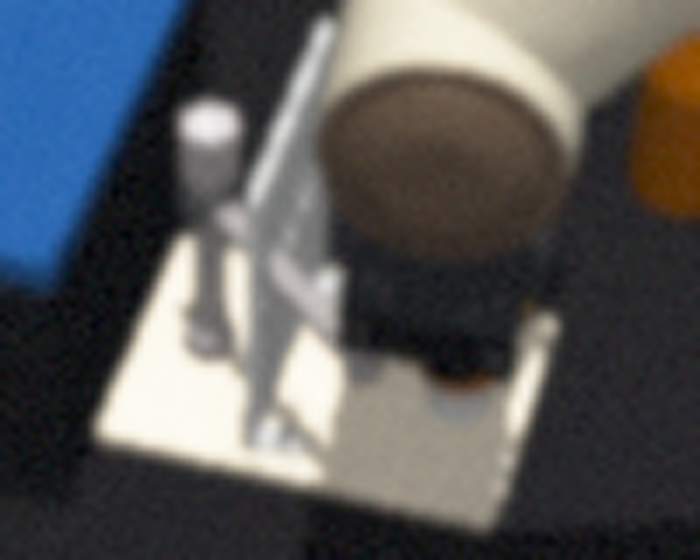

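>>> move_arm:
  series:
    - [[0,0.012,0,-0.01,0,-0.03,0],[0,0,0,0,0,0,0]]

```text
time_s: 9.05
tcp_pos: [0.4987, -0.0657, 0.1225]
ee_rot: [[0.003, 0.084, -0.996], [0.0, -0.996, -0.084], [-1.0, -0.0, -0.003]]
wrist_force: [0.3, 0.3, -1.5]
gripper_width: 0.491
```

```bash
python3 st.py
```

```text
9.05 tcp [ 0.4987 -0.0657  0.1225] yaw 94.82 x [ 2.7e-03  4.0e-04 -1.0e+00] j [ 11.   21.7 -29.    0.  -39.2  83.8] F [ 0.3  0.3 -1.5] M [-0.04  0.02  0.  ] w 0.491
```

>>> move_arm:
  series:
    - [[0,0.02,0,-0.015,0,-0.06,0],[0,0,0,0,0,0,0]]

```text
time_s: 9.3
tcp_pos: [0.4994, -0.0655, 0.1226]
ee_rot: [[0.004, 0.086, -0.996], [-0.0, -0.996, -0.086], [-1.0, 0.001, -0.004]]
wrist_force: [-0.3, 0.5, -0.7]
gripper_width: 0.492
```

```bash
python3 st.py
```

```text
9.3 tcp [ 0.4994 -0.0655  0.1226] yaw 94.94 x [ 4.e-03 -3.e-04 -1.e+00] j [ 11.1  21.7 -28.9   0.1 -39.1  83.8] F [-0.3  0.5 -0.7] M [-0.03  0.01 -0.04] w 0.492
```

>>> move_arm:
  series:
    - [[0,0,0,0,0,0,0.7],[0,0,0,0,0,0,0.7],[0,0,0,0,0,0,0.7],[0,0,0,0,0,0,0.7],[0,0,0,0,0,0,0.7]]

```text
time_s: 9.93
tcp_pos: [0.499, -0.0657, 0.1214]
ee_rot: [[0.002, 0.086, -0.996], [-0.001, -0.996, -0.086], [-1.0, 0.001, -0.002]]
wrist_force: [0.3, 0.8, -0.3]
gripper_width: 0.701
```

```bash
python3 st.py
```

```text
9.93 tcp [ 0.499  -0.0657  0.1214] yaw 94.93 x [ 2.2e-03 -5.0e-04 -1.0e+00] j [ 11.   21.8 -29.    0.1 -39.1  83.8] F [ 0.3  0.8 -0.3] M [-0.02 -0.01  0.05] w 0.701
```

Released. Now straight up.

>>> move_arm:
  series:
    - [[0,0,0,0,0,0.3,0.7],[0,0,0,0,0,0.5,0.7],[0,0,0,0,0,0.6,0.7],[0,0,0,0,0,0.6,0.7],[0,0,0,0,0,0.3,0.7],[0,0,0,-0.5,0.5,0,0.7],[0,0,0,-0.5,0.7,0,0.7],[0,0,0,-0.5,0.7,0,0.7],[0,0,0,-0.5,0.7,0,0.7],[0,0,0,0,0,0,0.7],[0,0,0,0,0,0,0.7]]

```text
time_s: 11.3
tcp_pos: [0.3747, 0.0938, 0.2636]
ee_rot: [[0.003, 0.085, -0.996], [0.001, -0.996, -0.085], [-1.0, -0.001, -0.003]]
wrist_force: [0.4, 0.4, -0.6]
gripper_width: 0.699
```

```bash
python3 st.py;python3 -c "
from h import *
p,d=cap('side','side5');w1=cloud('side',d);p,d=cap('top','top5');w2=cloud('top',d)
p=cv2.imread('pics/top5.png');q=cv2.imread('pics/side5.png')
for w,im in((w1,q),(w2,p)):
    m=(abs(w[...,2]-.095)<.005)&(np.hypot(w[...,0]-.498,w[...,1]+.066)<.035)
    print(m.sum(),cv2.minAreaRect(w[m][:,:2].astype(np.float32)),w[m].mean(0))
    m=(abs(w[...,2]-.107)<.006)&(np.hypot(w[...,0]-.522,w[...,1]-.011)<.025)
    print('end',m.sum(),cv2.minAreaRect(w[m][:,:2].astype(np.float32))[0]) if m.sum() else 0
    m=(abs(w[...,2]-.148)<.006)&(np.hypot(w[...,0]-.617,w[...,1]+.057)<.02)
    print('bolt',m.sum(),cv2.minAreaRect(w[m][:,:2].astype(np.float32))[0],w[m].mean(0)) if m.sum() else 0
cv2.imwrite('pics/c5.png',np.hstack([cv2.resize(p[140:260,270:390],None,fx=3.3,fy=3.3,interpolation=2),cv2.resize(q[130:250,270:390],None,fx=3.3,fy=3.3,interpolation=2)]))"
```

```text
11.3 tcp [0.3747 0.0938 0.2636] yaw 94.88 x [ 0.0032  0.0013 -1.    ] j [ 38.5  -0.6 -32.9   0.1 -57.5  56.3] F [ 0.4  0.4 -0.6] M [-0.04 -0.03 -0.  ] w 0.699
107 ((0.4993070662021637, -0.06569109857082367), (0.036841850727796555, 0.04111316427588463), 17.419740676879883) [ 0.49881456 -0.06435192  0.0951047 ]
end 54 (0.5257466435432434, 0.00581417977809906)
bolt 51 (0.6169787645339966, -0.05941431224346161) [ 0.61596792 -0.05756298  0.14771542]
174 ((0.49837586283683777, -0.06222740188241005), (0.03688379377126694, 0.037084758281707764), 88.66372680664062) [ 0.49847302 -0.06220038  0.0935443 ]
end 74 (0.527093231678009, 0.008183855563402176)
bolt 80 (0.6164115071296692, -0.056583303958177567) [ 0.61640515 -0.05579013  0.14655598]
```

View pics/c5.png

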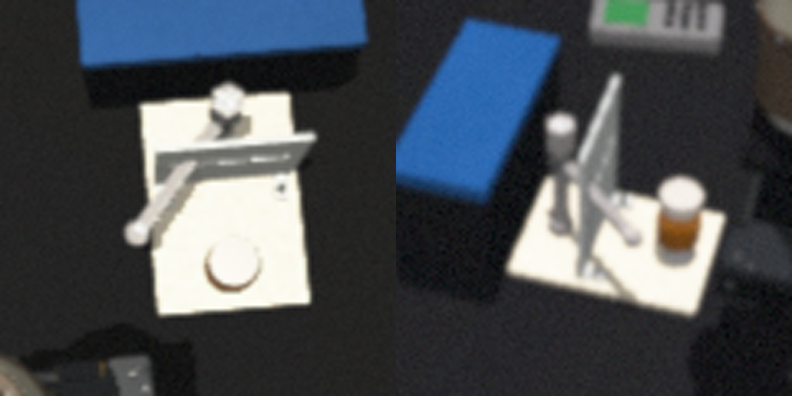

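>>> move_arm:
  series:
    - [[0,0,-0.2,0.6,-0.36,0,0.6],[0,0,-0.2,0.7,-0.44,0,0.6],[0,0,-0.2,0.7,-0.44,0,0.6],[0,0,-0.2,0.7,-0.44,0,0.6],[0,0,-0.2,0.7,-0.44,0,0.6],[0,0,-0.2,0.5,-0.3,0,0.6],[0,0,-0.1,0.1,0,0,0.6],[0,0,0,0,0,0,0.6],[0,0,0,0,0,0,0.6]]

```text
time_s: 12.52
tcp_pos: [0.6243, -0.0706, 0.2579]
ee_rot: [[-0.003, -0.123, -0.992], [-0.0, -0.992, 0.123], [-1.0, 0.001, 0.003]]
wrist_force: [-0.5, 0.2, 0.3]
gripper_width: 0.601
```

```bash
python3 st.py
```

```text
12.53 tcp [ 0.6243 -0.0706  0.2579] yaw 82.91 x [-3.3e-03 -3.0e-04 -1.0e+00] j [  8.3  23.8  -1.8  -0.  -64.5  74.6] F [-0.5  0.2  0.3] M [0.02 0.03 0.01] w 0.601
```

>>> move_arm:
  series:
    - [[0,-0.02,0.15,-0.13,0.23,0,0.6],[0,0,0,0,0,0,0.6],[0,0.02,0,0,0,-0.3,0.6],[0,0,0,0,0,-0.2,0.6],[0,0,0,0,0,0,0.6],[0,0,0,0,0,0,0.6]]

```text
time_s: 13.28
tcp_pos: [0.6139, -0.0541, 0.2263]
ee_rot: [[-0.004, -0.098, -0.995], [-0.0, -0.995, 0.098], [-1.0, 0.0, 0.004]]
wrist_force: [-0.6, 0.2, -0.0]
gripper_width: 0.601
```

```bash
python3 st.py
```

```text
13.28 tcp [ 0.6139 -0.0541  0.2263] yaw 84.39 x [-0.0038 -0.     -1.    ] j [ 10.   24.2  -6.   -0.  -60.   74.4] F [-0.6  0.2 -0. ] M [ 0.05 -0.03  0.01] w 0.601
```

>>> move_arm:
  series:
    - [[0,-0.03,0,0.05,-0.05,-0.05,0.6],[0,0,0,0,0,0,0.6],[0,0.02,0,0,0,-0.2,0.6],[0,0,0,0,0,0,0.6]]

```text
time_s: 13.78
tcp_pos: [0.6175, -0.0577, 0.2106]
ee_rot: [[-0.001, -0.099, -0.995], [0.0, -0.995, 0.099], [-1.0, 0.0, 0.001]]
wrist_force: [0.7, 0.0, 0.2]
gripper_width: 0.603
```

```bash
python3 st.py; python3 -c "
from h import *
p=cap('side','side6')
cap('top','top6')
p=cv2.imread('pics/top6.png');q=cv2.imread('pics/side6.png')
cv2.imwrite('pics/c6.png',np.hstack([cv2.resize(p[120:240,270:390],None,fx=3.3,fy=3.3,interpolation=2),cv2.resize(q[110:230,250:370],None,fx=3.3,fy=3.3,interpolation=2)]))"
```

```text
13.78 tcp [ 0.6175 -0.0577  0.2106] yaw 84.35 x [-1.4e-03  1.0e-04 -1.0e+00] j [  9.6  25.4  -6.7  -0.  -58.1  74.8] F [0.7 0.  0.2] M [-0.05  0.02  0.06] w 0.603
```

View pics/c6.png

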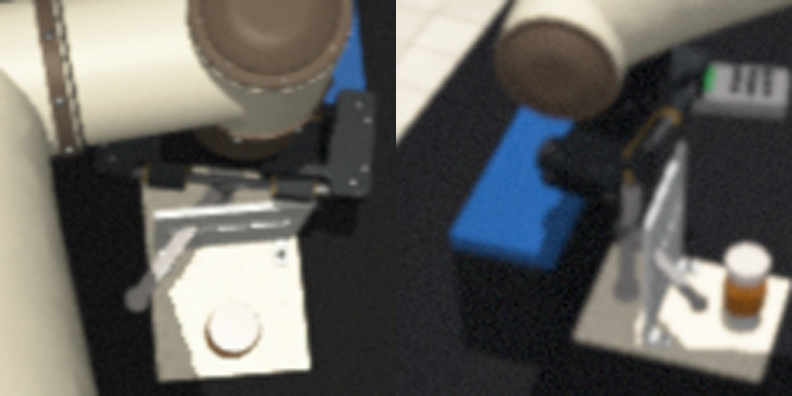

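>>> move_arm:
  series:
    - [[0,0,0,-0.015,0.015,-0.2,0.6],[0,0,0,0,0,0,0.6],[0,0,0,0,0,-0.12,0.6],[0,0,0,0,0,0,0.6]]

```text
time_s: 14.38
tcp_pos: [0.6172, -0.0565, 0.1915]
ee_rot: [[0.001, -0.098, -0.995], [0.0, -0.995, 0.098], [-1.0, -0.0, -0.001]]
wrist_force: [-0.2, 0.1, -0.1]
gripper_width: 0.605
```

```bash
python3 st.py
```

```text
14.38 tcp [ 0.6172 -0.0565  0.1915] yaw 84.38 x [ 0.0014  0.     -1.    ] j [  9.7  26.3  -8.1   0.  -55.5  74.7] F [-0.2  0.1 -0.1] M [ 0.03  0.03 -0.01] w 0.605
```

>>> move_arm:
  series:
    - [[0,0.01,0,-0.01,0,-0.07,0.6],[0,0,0,0,0,0,0.6],[0,0,0,0,0,0,0.1],[0,0,0,0,0,0,0.1],[0,0,0,0,0,0,0.1],[0,0,0,0,0,0,0.1],[0,0,0,0,0,0,0.1],[0,0,0,0,0,0,0.1]]

```text
time_s: 15.38
tcp_pos: [0.6168, -0.0587, 0.1876]
ee_rot: [[0.0, -0.098, -0.995], [-0.003, -0.995, 0.098], [-1.0, 0.003, -0.001]]
wrist_force: [-0.3, 0.0, 0.1]
gripper_width: 0.272
```

```bash
python3 st.py
```

```text
15.38 tcp [ 0.6168 -0.0587  0.1876] yaw 84.36 x [ 3.0e-04 -2.8e-03 -1.0e+00] j [  9.6  26.6  -8.4   0.2 -55.   74.7] F [-0.3  0.   0.1] M [-0.03 -0.04  0.02] w 0.272
```

>>> move_arm:
  series:
    - [[0,0,0.4,0,0,0,0],[0,0,0.5,0,0,0,0],[0,0,0.5,0,0,0,0],[0,0,0.5,0,0,0,0],[0,0,0,0,0,0,0]]

```text
time_s: 16.0
tcp_pos: [0.6168, -0.0589, 0.1876]
ee_rot: [[0.001, 0.173, -0.985], [-0.003, -0.985, -0.173], [-1.0, 0.004, -0.0]]
wrist_force: [-0.3, -1.1, -0.3]
gripper_width: 0.269
```

```bash
python3 st.py
```

```text
16.0 tcp [ 0.6168 -0.0589  0.1876] yaw 99.99 x [ 9.0e-04 -3.5e-03 -1.0e+00] j [  9.6  26.6  -8.5   0.3 -55.   90.3] F [-0.3 -1.1 -0.3] M [-0.24 -0.06 -0.06] w 0.269
```

>>> move_arm:
  series:
    - [[0,0,0.5,0,0,0,0],[0,0,0.5,0,0,0,0],[0,0,0.5,0,0,0,0],[0,0,0.5,0,0,0,0],[0,0,0.5,0,0,0,0],[0,0,0.4,0,0,0,0],[0,0,0,0,0,0,0],[0,0,0,0,0,0,0]]

```text
time_s: 17.0
tcp_pos: [0.6168, -0.0592, 0.1876]
ee_rot: [[0.002, 0.548, -0.836], [-0.004, -0.836, -0.548], [-1.0, 0.004, 0.0]]
wrist_force: [1.7, -0.8, 0.4]
gripper_width: 0.27
```

```bash
python3 st.py;python3 -c "
from h import *
p,d=cap('side','side7');w1=cloud('side',d);p,d=cap('top','top7');w2=cloud('top',d)
p=cv2.imread('pics/top7.png');q=cv2.imread('pics/side7.png')
for w,im in((w1,q),(w2,p)):
    m=(abs(w[...,2]-.1075)<.004)&(np.hypot(w[...,0]-.498,w[...,1]+.066)<.06)
    print('arm',m.sum(),np.round([cv2.fitLine(w[m][:,:2].astype(np.float32),2,0,.001,.001).ravel()],4),cv2.minAreaRect(w[m][:,:2].astype(np.float32)))
cv2.imwrite('pics/c7.png',np.hstack([cv2.resize(p[120:240,270:390],None,fx=3.3,fy=3.3,interpolation=2),cv2.resize(q[110:230,270:390],None,fx=3.3,fy=3.3,interpolation=2)]))"
```

```text
17.0 tcp [ 0.6168 -0.0592  0.1876] yaw 123.24 x [ 0.0021 -0.0036 -1.    ] j [  9.6  26.5  -8.5   0.3 -54.9 113.5] F [ 1.7 -0.8  0.4] M [-0.26 -0.08 -0.04] w 0.27
arm 91 [[ 0.9999  0.0169  0.5205 -0.0625]] ((0.5229144096374512, -0.06436567008495331), (0.02040589414536953, 0.06816545128822327), 89.27037048339844)
arm 122 [[ 0.9991  0.0427  0.5227 -0.0603]] ((0.5231647491455078, -0.061574943363666534), (0.015875941142439842, 0.06872051954269409), 89.12369537353516)
```

View pics/c7.png

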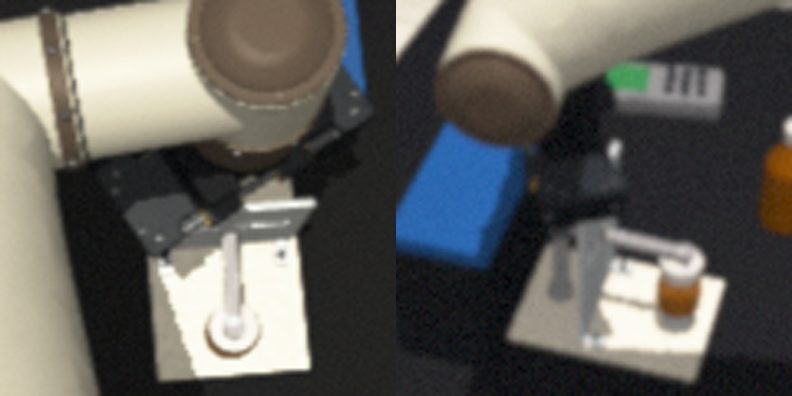

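>>> move_arm:
  series:
    - [[0,0,0.35,0,0,0,0],[0,0,0,0,0,0,0],[0,0,0,0,0,0,0],[0,0,0,0,0,0,0],[0,0,0,0,0,0,0],[0,0,0,0,0,0,0],[0,0,0,0,0,0,0],[0,0,0,0,0,0,0]]

```text
time_s: 18.1
tcp_pos: [0.6168, -0.0592, 0.1876]
ee_rot: [[0.002, 0.587, -0.81], [-0.004, -0.81, -0.587], [-1.0, 0.004, 0.0]]
wrist_force: [-0.1, -0.9, 0.3]
gripper_width: 0.275
```

```bash
python3 st.py;python3 -c "
from h import *
p,d=cap('side','side8');w1=cloud('side',d);p,d=cap('top','top8');w2=cloud('top',d)
for w in(w1,w2):
    m=(abs(w[...,2]-.1075)<.004)&(np.hypot(w[...,0]-.498,w[...,1]+.066)<.06)
    print('arm',m.sum(),np.round([cv2.fitLine(w[m][:,:2].astype(np.float32),2,0,.001,.001).ravel()],4))
    m=(abs(w[...,2]-.094)<.004)&(np.hypot(w[...,0]-.498,w[...,1]+.066)<.035)
    print('jar',m.sum(),cv2.minAreaRect(w[m][:,:2].astype(np.float32))[0])
p=cv2.imread('pics/top8.png');q=cv2.imread('pics/side8.png')
cv2.imwrite('pics/c8.png',np.hstack([cv2.resize(p[120:240,270:390],None,fx=3.3,fy=3.3,interpolation=2),cv2.resize(q[110:230,270:390],None,fx=3.3,fy=3.3,interpolation=2)]))"
```

```text
18.1 tcp [ 0.6168 -0.0592  0.1876] yaw 125.93 x [ 0.0022 -0.0035 -1.    ] j [  9.6  26.5  -8.5   0.3 -54.9 116.2] F [-0.1 -0.9  0.3] M [-0.33 -0.07 -0.07] w 0.275
arm 86 [[ 0.9957  0.0924  0.5213 -0.067 ]]
jar 75 (0.4966440200805664, -0.060691941529512405)
arm 125 [[ 0.9966  0.0823  0.5225 -0.0645]]
jar 115 (0.4981177747249603, -0.06201925873756409)
```

View pics/c8.png

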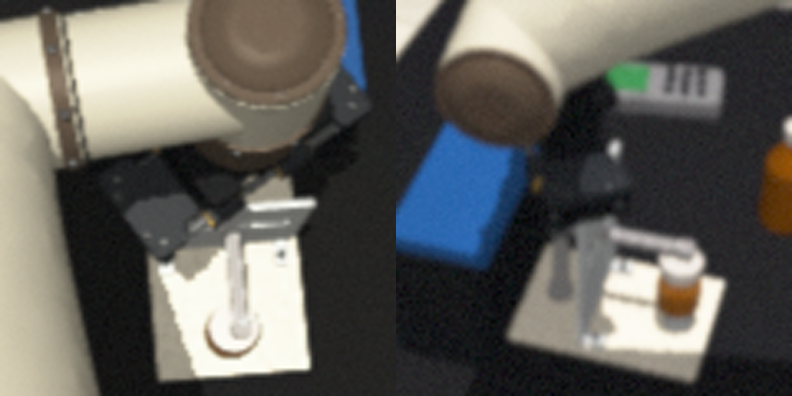

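```bash
python3 st.py; python3 -c "
from h import *
print(r.finish_job())"
```

```text
18.2 tcp [ 0.6168 -0.0592  0.1876] yaw 125.93 x [ 0.0022 -0.0035 -1.    ] j [  9.6  26.5  -8.5   0.3 -54.9 116.2] F [ 0.4 -1.1 -0.1] M [-0.31 -0.08 -0.06] w 0.271
the job is handed in; nothing more can be done
None
```

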